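Morning pull check of the counter's spring scale

TASK

Check the spring scale that has the wide crossbar grip: draw its grip out until its pointer is level with the tip of the sliding index beside its ruler, hold it there for about two seconds, then ease it all the way back home without letting it snap, and let go. Leave the scale with the round knob alone, and do not shift the index.

Things in the scene. Friction and masses are not known exactly. Their poses are not given: they have to be found in the camera images.
- bar_draw_grip (a point): Centre of the black crossbar grip (upright bar 16 mm thick in x, 74 wide in y, 34 tall, 43 to 77 mm above the table) of the spring scale to check; this point is 60 mm up. It stands on a 14 mm stem on a low slide, under 25 mm. 65 mm of free room behind it, then the case, 54 mm high. Axes: x from grip to case, z up. A thin pointer on the slide sticks out to +y, at the same x as the grip's centre.
- bar_index_mark (a point): Tip of the sliding index beside that scale's ruler, 46 mm to +y of the slide's middle line, 14 mm above the table: a finger on a dark steel block 14 x 16 mm, centred 58 mm to +y, top 32 mm up. Axes as those of the grip; its distance from the grip along -x is how far the slide must be drawn, 45 to 95 mm. It is stiff and stays where it is set.
- bar_draw (a joint): How far the crossbar scale's slide is drawn out, in m: 0 fully home, 0.12 at its stop. It draws straight and level along the grip's -x, about towards the robot. A spring pulls it home: about 1 N at home, 1.4 N more for each 10 mm (14 N at 95 mm). The slide weighs about 400 g; the scale is screwed down.
- knob_draw (a joint): How far the slide of the other, slightly smaller spring scale is drawn out, in m: 0 fully home. That scale is built the same way but has a round knob 36 mm across instead of a crossbar; leave it alone.

How it is judged:
By the outcome, as a careful person would: the job done as asked, in the order asked, and still so for the second after the job is handed in, with the robot touching nothing.
It also fails if it takes over 38 s, if anything falls off the work surface, if the arm or the gripper's body presses on something with over 40 N, if the wrist force passes 120 N, or if a joint passes its speed limit or range.

ROBOT

A 6-joint arm with a two-finger parallel gripper is mounted at the origin on the work surface. World frame = base frame: x ahead of the robot, y to its left, z up, the work surface at z = 0. Lengths are in mm, angles in rad, forces in N, time in s.
With the tool pointing down it reaches from about 400 to 825 mm from the base axis. Payload 7 kg.
Tool frame: the origin (TCP) lies at the very end of the fingers, on their centre line; the grasp point (between the pads) lies 19 mm behind it; z points along the fingers, y is the line along which they close (so a half turn about z gives the same grasp; the last joint's range is limited). The gripper opens to 88 mm and grips with 3 to 60 N. Pads are 19 mm wide; open, the fingers measure 130 mm over their backs; the gripper's body (78 mm by 193 mm) begins 47 mm behind the grasp point.
Start: joints at [1.604, 0.359, 0.012, 0, -1.224, -0.288], TCP at [170.145, 653.181, 226.561] pointing down, gripper open.
Joint ranges: [-3.07, 3.07], [-1.43, 2.12], [-1.02, 1.25], [-3.03, 1.67], [-3.05, -0], [-3.03, 3.03]. Speed limits (rad/s): [2.39, 2.39, 3.01, 3.14, 3.14, 3.14].

INTERFACE

Orientations are given as [roll, pitch, yaw] about the fixed x, y, z axes, in that order (R = Rz(yaw) Ry(pitch) Rx(roll)).
In Python, from rig import robot gives the robot as it stands. The module is installed in compiled form; this text tells all that it offers.
- The arm moves only by the tool jog_arm, never from a script. Its argument "deltas" is text: rows parted by semicolons, each of 4 numbers parted by spaces: the shift along the tool's x, y, z in cm, then the turn about the tool's z in rad. A call has 1 to 5 rows; each row shifts and turns the commanded pose from where the row before left it, along the tool's axes as they then stand; what a row does not reach is not made up. A row lasts 1/8 s, in which the tool goes at most 62.5 mm and 10.7 degrees, less where a joint would pass 70% of its speed; a pose out of reach is approached as far as the arm can. A call is refused whole if a number of a shift passes 6.25 or a number of a turn 0.188, either way. A call with a gripper value outside its range is refused whole. "hand" is the closure in counts, from 0 (fully open) to 255 (shut), set as the call begins (left out, the last holds). The fingers move at their own pace and stop on an object; the grip force is fixed at half the most. Time passes only in rows, so rows that do not move let the fingers close. It gives the time, the measured TCP pose, the force, the opening and the grip force at its end, in the units of the state.
- robot.observe(): the state, without advancing time (a new reading comes with each control period).
- robot.snapshot(name): name is "scene" or "top" or "wrist"; returns a dict with "frame" (400x640x3 uint8, red, green, blue), "vfov" (degrees; the focal length in pixels is half the picture's height over the tangent of half this angle, whatever the lens; pixels are square), "cx", "cy" (the principal point, pixels), "extrinsics" (4x4, takes a point from world to camera coordinates). Camera axes: x right, y up, looking along -z (the intrinsics and any distortion apply to the point x, -y, -z); pixel columns grow to the right and rows downward; lengths in mm; the calibration is good to about 2 mm. A picture is of the moment at which its call begins. There is no depth.
- robot.hand_in(): hands the job in; it is judged then, once.
The state is a dict: "t": time; "joints": joint angles; "dq": joint speeds; "joint_torque": joint torques, N m; "tcp_pos": TCP position; "ee_rot": TCP orientation; "contact_force": force on the tool from outside, world axes, zero at the start; "moment": the same for the moment, N m; "opening": finger opening in mm; "grip_force": force on a finger pad.
Only numpy, scipy, OpenCV 4.12 (cv2) and the standard library are available. Lean on these libraries where they do the work, as an engineer would, in place of code of your own. Each camera call takes 0.05 s, during which the arm holds its last target. There are 200 camera calls.

## Working session

There is one attempt and no reset: what is moved stays moved. The work goes in short steps, Python scripts to look and compute and a tool call to move; the robot and the scene stay as the last step left them, time stands still between calls to the robot, and variables do not carry over. Pictures are saved under pics/ and viewed, at most 10 in all, crops included, and the job is handed in when it is done.

Besides the shell and the picture viewer there is one more tool, called as name(argument=value, ...), one argument or row to a line, values as JSON. jog_arm: Moves the arm, as the interface text tells. Its arguments: {"type":"object","properties":{"deltas":{"type":"string"},"hand":{"type":"number"}},"required":["deltas"]}

```bash
mkdir -p pics
cat > h.py <<'E'
import numpy as np, cv2
from rig import robot
def snap(n,f):
    s=robot.snapshot(n); cv2.imwrite('pics/'+f,s['frame'][:,:,::-1]); np.savez(f[:-4]+'.npz',**{k:s[k] for k in ('vfov','cx','cy','extrinsics')}); return s
def ray(f,u,v,z):
    d=np.load(f+'.npz'); F=200/np.tan(np.radians(d['vfov'])/2); E=d['extrinsics']; R=E[:3,:3]; c=-R.T@E[:3,3]
    r=R.T@np.array([(u-d['cx'])/F,-(v-d['cy'])/F,-1]); return c+r*(z-c[2])/r[2]
def proj(f,p):
    d=np.load(f+'.npz'); F=200/np.tan(np.radians(d['vfov'])/2); E=d['extrinsics']; q=E[:3,:3]@np.array(p)+E[:3,3]
    return d['cx']+F*q[0]/-q[2], d['cy']-F*q[1]/-q[2]
E
python3 - <<'E'
from h import *
print(robot.observe())
a=snap('top','top.png');b=snap('scene','scene.png')
for s in(a,b):print({k:s[k] for k in s if k!='frame'})
E
```

```text
{'t': 0.0, 'joints': array([ 1.60410027e+00,  3.59388885e-01,  1.10304505e-02, -3.72209629e-04,
       -1.22409985e+00, -2.88066855e-01]), 'dq': array([ 1.42993566e-03, -1.01871378e-03,  4.93567720e-04,  2.28011652e-04,
       -2.15995052e-03,  6.62843879e-05]), 'joint_torque': array([ 3.16430132e-04, -5.82714593e+01,  2.93050826e+01,  6.99717432e+00,
        7.11073910e-03, -1.48600216e-04]), 'tcp_pos': array([170.02818475, 652.7084758 , 225.6050609 ]), 'ee_rot': array([ 3.13989977e+00, -1.36729485e-04, -2.54889560e-01]), 'contact_force': array([ 0.38972221, -0.70953308, -0.37154338]), 'moment': array([ 0.03632096, -0.00915964, -0.04599169]), 'grip_force': 0.0, 'opening': 87.40819754478164}
{'vfov': 45.347489355658155, 'cx': 329.7058779790621, 'cy': 205.31478785677837, 'extrinsics': array([[ 5.82211731e-03, -9.99952843e-01, -7.77272925e-03,
         2.56391315e+01],
       [ 9.95376620e-01,  5.04990834e-03,  9.59160189e-02,
        -5.94962054e+02],
       [-9.58722442e-02, -8.29522729e-03,  9.95359082e-01,
        -9.77621949e+02],
       [ 0.00000000e+00,  0.00000000e+00,  0.00000000e+00,
         1.00000000e+00]])}
{'vfov': 53.949416043415624, 'cx': 315.15080868444306, 'cy': 207.48092540579253, 'extrinsics': array([[-2.78084745e-01,  9.60543796e-01,  4.94870564e-03,
         1.68157558e+02],
       [-7.70914426e-01, -2.26253086e-01,  5.95399437e-01,
         4.37995989e+02],
       [ 5.73026896e-01,  1.61756472e-01,  8.03414601e-01,
        -1.19790873e+03],
       [ 0.00000000e+00,  0.00000000e+00,  0.00000000e+00,
         1.00000000e+00]])}
```

View pics/top.png

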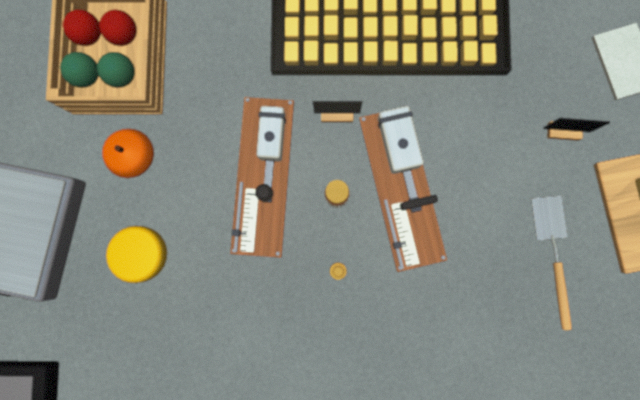

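View pics/scene.png

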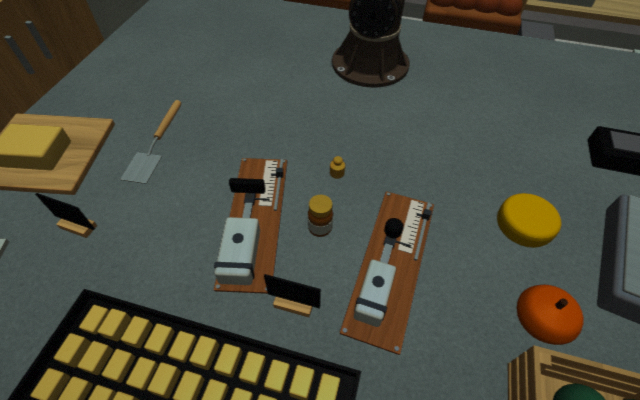

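Top view: the crossbar scale is at right (grip ~(419,202), index block ~(397,244), case ~(402,140)). The knob scale is at left (knob at 264,191).

Run:
```python
from h import *
i=cv2.imread('pics/top.png')[95:275,350:455]; j=cv2.imread('pics/scene.png')[150:300,205:300]
a=cv2.resize(i,(350,600),interpolation=cv2.INTER_CUBIC);b=cv2.resize(j,(380,600),interpolation=cv2.INTER_CUBIC)
cv2.imwrite('pics/c1.png',np.hstack([a,b]))
```

```text
(no output)
```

View pics/c1.png

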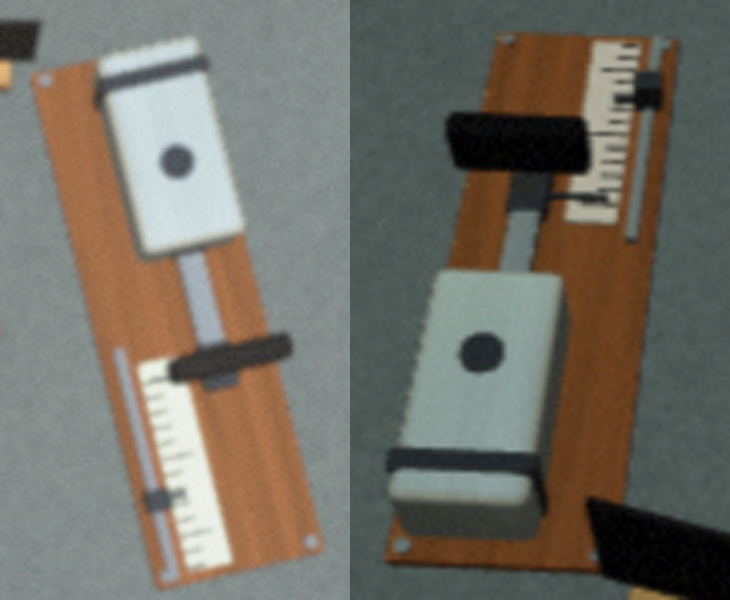

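Crop: grip top centre is at top px (419.3,202.1). Index block is at (397.4,245) with its tip at (404.6,243.5). In the scene picture the pointer tip is at (268.7,199.7) and the index tip at (271.5,174.5).

Run:
```python
from h import *
k=.3*1.0
T=lambda x,y,z: ray('top',350+x*.3,95+y*.3,z)
S=lambda x,y,z: ray('scene',205+(x-350)/4,150+y/4,z)
g=T(231,355,77);print('grip',g)
for n,p in dict(gl=T(172,369,77),gr=T(290,345,77),bolt0=T(42,80,8),bolt1=T(168,578,8),bolt2=T(312,542,8),block=T(158,498,32),tip=T(184,494,14),sptr=S(607,199,14),stip=S(616,98,14),sbolt1=S(667,44,8),sb0=S(592,555,8),sbl=S(508,39,8),sbl0=S(401,545,8),sgripL=S(450,116,77),sgripR=S(586,120,77),sblock=S(648,77,32)).items():print(n,p.round(1))
d=T(42,80,8)-T(168,578,8);print('yaw',np.arctan2(d[1],d[0]))
d=S(592,555,8)-S(667,44,8);d2=S(401,545,8)-S(508,39,8);print('yaw',np.arctan2(d[1],d[0]),np.arctan2(d2[1],d2[0]))
print(robot.observe()['tcp_pos'])
```

```text
grip [ 598.73217471 -150.60684924   77.        ]
gl [ 590.1 -115.2   77. ]
gr [ 604.9 -186.    77. ]
bolt0 [786.4 -41.6   8. ]
bolt1 [ 463.5 -121.3    8. ]
bolt2 [ 486.7 -213.     8. ]
block [ 513.7 -112.2   32. ]
tip [ 516.6 -131.1   14. ]
sptr [ 589.1 -110.    14. ]
stip [ 518.1 -130.5   14. ]
sbolt1 [ 464.  -118.1    8. ]
sb0 [788.1 -45.2   8. ]
sbl [ 487.2 -211.2    8. ]
sbl0 [ 808.8 -134.5    8. ]
sgripL [ 604.9 -185.2   77. ]
sgripR [ 587.5 -116.3   77. ]
sblock [ 512.5 -111.6   32. ]
yaw 0.24196119166980629
yaw 0.22116526783091092 0.2343575443362616
[170.08020166 652.7722666  225.70044601]
```

jog_arm(
  deltas="0 0 0 0.18; 0 0 0 0.18; 0 0 0 0.18; 0 0 0 0.18; 0 0 0 0.18",
  hand=60,
)

```text
t: 0.72
tcp_pos: [170.1, 652.9, 226.0]
ee_rot: [3.141, -0.001, -1.161]
contact_force: [0.2, -0.7, -0.2]
opening: 67.1
grip_force: 0.0
```

jog_arm(
  deltas="0 0 0 0.18; 5.8 -1.5 0 0; 5.8 -1.5 0 0; 5.8 -1.5 0 0; 5.8 -1.5 0 0",
)

```text
t: 1.35
tcp_pos: [283.2, 439.7, 226.3]
ee_rot: [3.141, -0.0, -1.334]
contact_force: [0.8, 1.0, -0.5]
opening: 66.7
grip_force: 0.0
```

jog_arm(
  deltas="5.8 -1.5 0 0; 5.8 -1.5 0 0; 5.8 -1.5 0 0; 5.8 -1.5 0 0; 5.8 -1.5 0 0",
)

```text
t: 1.98
tcp_pos: [423.8, 175.4, 226.7]
ee_rot: [-3.141, 0.0, -1.334]
contact_force: [1.2, 1.7, -1.3]
opening: 67.0
grip_force: 0.0
```

jog_arm(
  deltas="5.8 -1.5 0 0; 5.8 -1.5 0 0; 5.8 -1.5 0 0; 5.8 -1.5 0 0; 5.8 -1.5 0 0",
)

```text
t: 2.6
tcp_pos: [564.7, -89.2, 226.4]
ee_rot: [3.141, 0.0, -1.335]
contact_force: [0.7, 0.9, 0.8]
opening: 66.9
grip_force: 0.0
```

jog_arm(
  deltas="5.0 -1.8 1 0; 2 0 3 0; 0 0 2 0; 0 0 0 0",
)

```text
t: 3.1
tcp_pos: [596.6, -151.4, 164.4]
ee_rot: [3.137, 0.001, -1.336]
contact_force: [-0.2, 0.2, 0.2]
opening: 67.3
grip_force: 0.0
```

Run:
```python
from h import *
snap('wrist','w1.png');print(robot.observe()['tcp_pos'],robot.observe()['ee_rot'])
print(np.load('w1.npz')['extrinsics'],np.load('w1.npz')['vfov'])
for p in [(597.5,-150.7,77),(517,-120,14)]:print(proj('w1',p))
```

```text
[ 597.64160348 -151.1896233   166.03314549] [ 3.13980082e+00  1.85769601e-04 -1.33485542e+00]
[[-9.72694851e-01 -2.32058774e-01  3.66767310e-03  5.44827194e+02]
 [ 2.23225286e-01 -9.39760161e-01 -2.58884747e-01 -2.60138143e+02]
 [ 6.35232102e-02 -2.50997143e-01  9.65901256e-01 -4.05077023e+02]
 [ 0.00000000e+00  0.00000000e+00  0.00000000e+00  1.00000000e+00]] 70.03990454886127
(np.float64(318.3638421407308), np.float64(208.11541544935614))
(np.float64(380.26573709120163), np.float64(233.34353179156855))
```

View pics/w1.png

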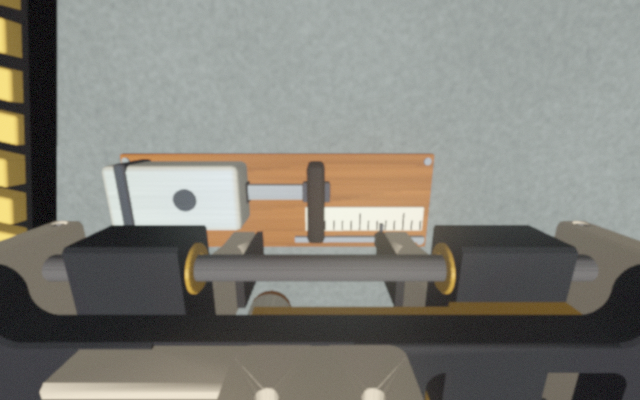

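Wrist view: the grip is at u≈316, v 163–242, square to the image, and the index finger is at ~(380,228). I'll enlarge to read both.

Run:
```python
from h import *
i=cv2.imread('pics/w1.png')[150:255,290:430]
cv2.imwrite('pics/c2.png',cv2.resize(i,None,fx=5.5,fy=5.5,interpolation=cv2.INTER_CUBIC))
```

```text
(no output)
```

View pics/c2.png

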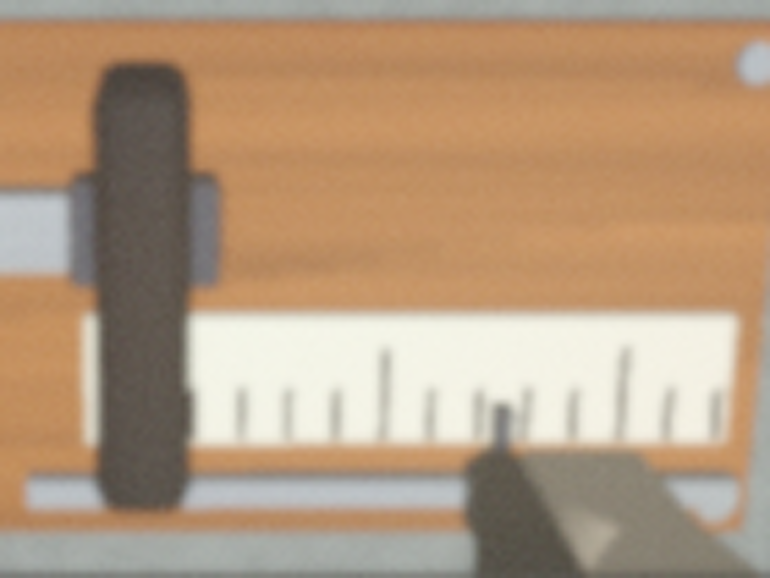

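Run:
```python
from h import *
W=lambda x,y,z: ray('w1',290+(x+.5)/5.5-.5,150+(y+.5)/5.5-.5,z)
e=np.array([np.cos(.234),np.sin(.234),0]); g=W(142,283,70)
for z in (77,60):print(W(142,285,z))
t=W(503,408,14);s=W(145,230,22);tk0=W(385,430,8);tk1=W(625,430,8)
n=np.array([-e[1],e[0],0])
for k in (g,t,s,tk0,tk1):print(k.round(1),'x',((k-g)@e).round(1),'y',((k-g)@n).round(1))
```

```text
[ 601.48222606 -156.12164436   77.        ]
[ 600.63059031 -151.70804606   60.        ]
[ 601.2 -154.6   70. ] x 0.0 y 0.0
[ 519.5 -131.4   14. ] x -74.1 y 41.6
[ 600.7 -152.8   22. ] x -0.1 y 1.9
[ 540.6 -119.1    8. ] x -50.7 y 48.6
[ 491.  -130.9    8. ] x -101.7 y 48.6
```

jog_arm(
  deltas="0 -0.2 3 0; 0 0 3 0; 0 0 3 0; 0 0 2 0; 0 0 1.2 0",
)

```text
t: 3.78
tcp_pos: [600.5, -150.1, 44.9]
ee_rot: [-3.141, -0.0, -1.334]
contact_force: [0.3, -0.3, 0.9]
opening: 67.2
grip_force: 0.0
```

jog_arm(
  deltas="0 0 0 0; 0 0 0 0; 0 0 0 0; 0 0 0 0; 0 0 0 0",
  hand=255,
)

```text
t: 4.4
tcp_pos: [600.1, -150.6, 44.8]
ee_rot: [-3.141, -0.0, -1.335]
contact_force: [-0.6, 0.8, -0.3]
opening: 22.8
grip_force: 0.0
```

Run:
```python
from h import *
s=robot.observe();print({k:s[k] for k in('t','tcp_pos','ee_rot','contact_force','opening','grip_force')})
```

```text
{'t': 4.4, 'tcp_pos': array([ 600.10502284, -150.61117602,   44.84318025]), 'ee_rot': array([-3.14118039e+00, -8.08268044e-05, -1.33484733e+00]), 'contact_force': array([-0.62318757,  0.83698399, -0.33245309]), 'opening': 22.770863889255697, 'grip_force': 0.0}
```

jog_arm(
  deltas="0 0 0 0; 0 0 0 0; 0 0 0 0; 0 0 0 0",
)

```text
t: 4.9
tcp_pos: [600.0, -150.6, 44.7]
ee_rot: [-3.142, -0.0, -1.335]
contact_force: [-1.0, -0.2, 2.1]
opening: 16.0
grip_force: 30.0
```

jog_arm(
  deltas="0 0.3 0 0; 0 0.6 0 0; 0 0.8 0 0; 0 0.8 0 0; 0 0.8 0 0",
)

```text
t: 5.52
tcp_pos: [568.1, -158.3, 44.7]
ee_rot: [-3.14, -0.0, -1.335]
contact_force: [5.0, 1.9, -2.9]
opening: 15.7
grip_force: 30.0
```

jog_arm(
  deltas="0 0.8 0 0; 0 0.8 0 0; 0 0.8 0 0; 0 0.6 0 0; 0 0.3 0 0",
)

```text
t: 6.15
tcp_pos: [537.3, -165.6, 44.7]
ee_rot: [-3.138, -0.0, -1.334]
contact_force: [9.4, 4.1, -6.3]
opening: 15.8
grip_force: 30.0
```

jog_arm(
  deltas="0 0.2 0 0; 0 0.2 0 0; 0 0 0 0",
)

```text
t: 6.52
tcp_pos: [533.7, -166.5, 44.7]
ee_rot: [-3.138, -0.0, -1.334]
contact_force: [9.2, 2.6, -5.2]
opening: 16.1
grip_force: 30.0
```

Run:
```python
from h import *
s=robot.observe();print({k:s[k] for k in('t','tcp_pos','contact_force','opening','grip_force')})
print('draw',(np.array([600.0,-150.6])-s['tcp_pos'][:2])@[np.cos(.235),np.sin(.235)])
snap('wrist','w2.png');snap('scene','s2.png')
print(proj('w2',(519.5,-131.4,14)),proj('s2',(519.5,-131.4,14)))
a=cv2.resize(cv2.imread('pics/w2.png')[140:250,260:360],None,fx=4,fy=4,interpolation=cv2.INTER_CUBIC)
b=cv2.resize(cv2.imread('pics/s2.png')[145:200,230:300],None,fx=8,fy=8,interpolation=cv2.INTER_CUBIC)[:,150:550]
cv2.imwrite('pics/c3.png',np.hstack([a,b]))
```

```text
{'t': 6.525, 'tcp_pos': array([ 533.6719836 , -166.49082588,   44.71222697]), 'contact_force': array([ 9.22177321,  2.5840118 , -5.16267061]), 'opening': 16.090811849693633, 'grip_force': 30.00628173351288}
draw 68.20501451774396
(np.float64(327.6445900988053), np.float64(278.0127927028112)) (np.float64(270.9209777018946), np.float64(174.85640290998435))
```

View pics/c3.png

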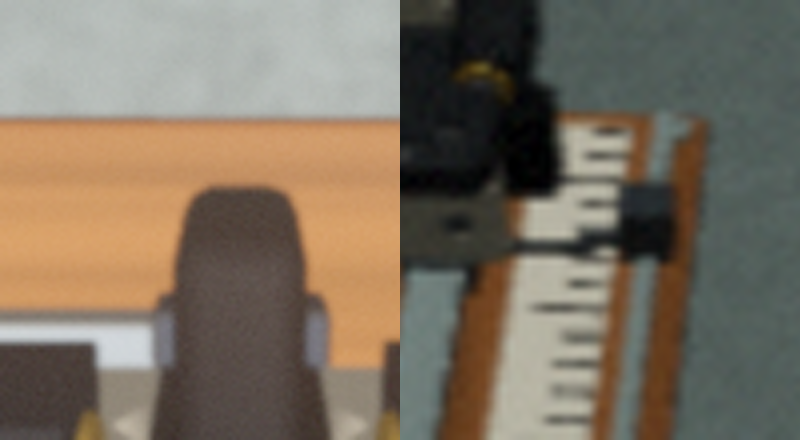

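Scene crop: the pointer (row ~247, i.e. v≈175.9) is just short of the index finger (row ~238). About 3–5 mm remain. Draw 4 mm more and look again.

jog_arm(
  deltas="0 0.2 0 0; 0 0.2 0 0; 0 0 0 0",
)

```text
t: 7.0
tcp_pos: [530.0, -167.4, 44.7]
ee_rot: [-3.138, -0.001, -1.334]
contact_force: [9.8, 4.5, -6.3]
opening: 15.9
grip_force: 30.0
```

Run:
```python
from h import *
s=robot.observe()
print('draw',(np.array([600.0,-150.6])-s['tcp_pos'][:2])@[np.cos(.235),np.sin(.235)],s['t'])
fs=[snap('scene','s3.png')['frame'].astype(float) for _ in range(4)]
m=np.mean(fs,0).astype(np.uint8)[:,:,::-1]
b=cv2.resize(m[160:190,250:295],None,fx=16,fy=16,interpolation=cv2.INTER_CUBIC)
cv2.imwrite('pics/c4.png',b)
# projected index-parallel line through tip (+/-20 mm along scale y)
n=np.array([-np.sin(.235),np.cos(.235),0])
for k in(-20,0,12):
  u,v=proj('s3',np.array([519.5,-131.4,14])+k*n);print(k,(u-250)*16,(v-160)*16)
```

```text
draw 72.01461744089933 7.0
-20 197.18634450004447 232.37981398382954
0 334.73564323031405 237.70244655974966
12 417.3345450740162 240.89870862540147
```

View pics/c4.png

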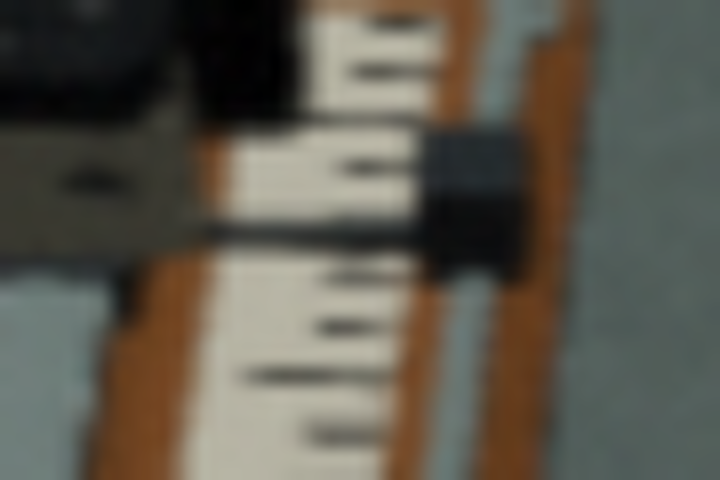

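Run:
```python
from h import *
fs=[snap('scene','s4.png')['frame'].astype(float).mean(2) for _ in range(8)]
m=np.mean(fs,0)
print(robot.observe()['t']); print('     ',*range(262,278))
for r in range(170,180):print(r,m[r,262:278].round(0).astype(int))
for f in ['s2','scene']:
  g=cv2.imread(f'pics/{f}.png').mean(2);print(f)
  for r in range(170,180):print(r,g[r,262:278].round(0).astype(int))
```

```text
7.6
      262 263 264 265 266 267 268 269 270 271 272 273 274 275 276 277
170 [ 63  84 130 171 175 175 175 174 163 128  96  99 110  93  52  44]
171 [ 63  86 132 172 175 175 176 175 174 170 168 167 166 136  59  41]
172 [ 64  92 139 169 172 171 172 172 171 168 169 168 166 133  44  19]
173 [ 66  80 117 135 138 137 137 135 126 109 110 110 108  84  30  16]
174 [49 44 56 61 61 60 57 56 54 50 48 46 45 37 22 14]
175 [ 58  74  98 100 100  89  76  75  70  57  46  49  53  41  20  14]
176 [ 83 126 165 169 169 167 167 164 148 122 121 134 145 110  45  19]
177 [ 89 133 170 175 175 175 175 163 132 108 104 108 111  95  49  41]
178 [ 99 144 172 175 175 176 175 174 171 169 168 167 158 124  80  86]
179 [109 155 174 175 175 175 175 171 166 166 167 167 153 111  80  91]
s2
170 [ 62  81 124 163 167 167 170 174 165 129  96  97 111  92  53  42]
171 [ 66  87 133 172 176 176 175 175 175 169 168 166 165 135  59  41]
172 [ 70  95 144 172 175 175 176 174 170 169 169 170 165 132  44  18]
173 [ 68 106 149 174 175 177 176 175 152 113 111 111 110  81  30  14]
174 [ 64  86 137 164 163 166 167 164 138  73  46  45  43  3
[... 350 characters left out ...]

170 [ 66  84 126 165 170 170 170 167 156 122  90  97 105  91  53  42]
171 [ 65  82 127 164 168 169 170 171 167 164 158 160 159 128  56  37]
172 [ 72  91 138 165 169 166 170 166 167 165 163 162 157 129  45  19]
173 [ 72 102 149 164 168 167 167 168 147 110 103 105 102  82  30  12]
174 [ 72 106 155 168 169 168 169 166 140  71  45  41  43  37  18  14]
175 [ 76 118 162 170 169 168 172 166 146  80  45  47  52  42  16  16]
176 [ 83 129 166 166 168 170 171 163 151 123 114 129 136 106  41  17]
177 [ 85 129 164 169 170 168 170 156 128 104 100 101 108  91  48  36]
178 [ 88 133 165 170 168 168 169 167 164 161 160 162 151 119  73  82]
179 [ 44 107 163 169 171 167 166 164 160 160 162 161 147 105  75  85]
```

The pointer and index are nearly collinear in the scene view, but that view is sensitive to pointer height. I'll cross-check with the steeper top camera.

Run:
```python
from h import *
m=np.mean([snap('top','t2.png')['frame'].astype(float) for _ in range(6)],0).astype(np.uint8)[:,:,::-1]
cv2.imwrite('pics/t2avg.png',m)
u,v=map(int,proj('t2',(519.5,-131.4,14)));print(u,v)
b=cv2.resize(m[v-25:v+25,u-30:u+36],None,fx=12,fy=12,interpolation=cv2.INTER_CUBIC);cv2.imwrite('pics/c5.png',b)
n=np.array([-np.sin(.235),np.cos(.235),0])
for k in(-20,0,12):
  a=proj('t2',np.array([519.5,-131.4,14])+k*n);print(k,(a[0]-u+30)*12,(a[1]-v+25)*12)
```

```text
405 241
-20 474.3142772086105 283.89255770132957
0 364.08356613524165 309.7539832184218
12 297.91533235714087 325.2778316340505
```

View pics/c5.png

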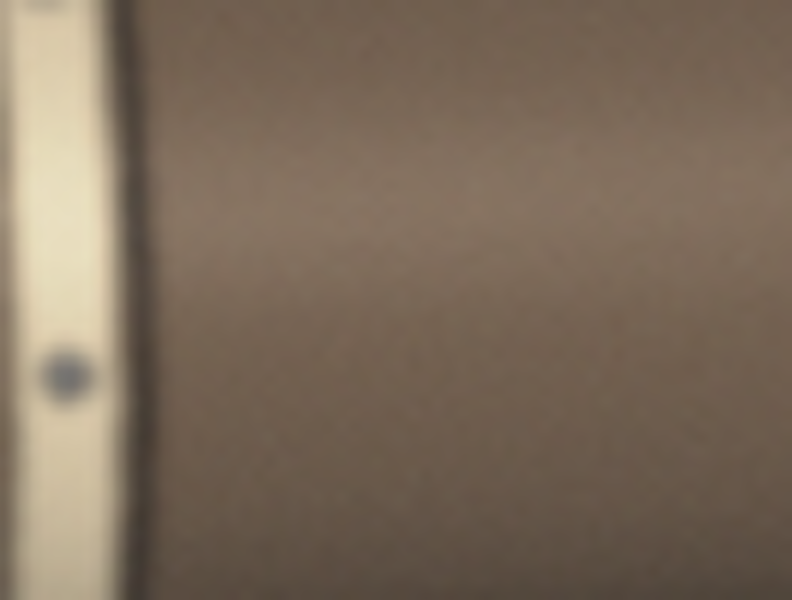

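The top view is blocked by the arm. I'll instead sample profiles along the ruler in the unblocked home picture and in the current scene picture, so pointer, index and ticks are compared in the same frame.

Run:
```python
from h import *
from scipy.ndimage import map_coordinates as mc
from scipy.signal import find_peaks
e=np.array([np.cos(.235),np.sin(.235),0]);n=np.array([-e[1],e[0],0]);g=np.array([600.6,-151.7,0])
m=cv2.imread('pics/s4.png').mean(2);h=cv2.imread('pics/scene.png').mean(2)
s=np.arange(-15,130,.5)
for nm,I in(('home',h),('now',m)):
  for y in(26,30,34,38,40,42,44,46,48):
    P=np.array([proj('scene',g-e*x+n*y+[0,0,12]) for x in s]); p=255-mc(I,[P[:,1],P[:,0]],order=3)
    k,q=find_peaks(p,prominence=18); 
    out=[]
    for i in k:
      a,b,c=p[i-1:i+2]; out.append((round(s[i]+.25*(a-c)/(a-2*b+c),1),int(p[i])))
    print(nm,y,*out)
```

```text
home 26 (np.float64(4.7), 210) (np.float64(33.2), 250) (np.float64(100.2), 103)
home 30 (np.float64(4.0), 218) (np.float64(27.5), 159) (np.float64(50.8), 154) (np.float64(100.1), 164)
home 34 (np.float64(4.0), 220) (np.float64(51.0), 168) (np.float64(100.2), 154)
home 38 (np.float64(4.4), 211) (np.float64(21.2), 138) (np.float64(30.6), 144) (np.float64(40.5), 134) (np.float64(51.1), 163) (np.float64(60.2), 160) (np.float64(69.6), 141) (np.float64(78.0), 181) (np.float64(91.1), 154) (np.float64(100.5), 146) (np.float64(110.1), 162)
home 40 (np.float64(3.8), 208) (np.float64(20.8), 131) (np.float64(30.7), 146) (np.float64(40.0), 154) (np.float64(51.3), 154) (np.float64(60.3), 166) (np.float64(77.1), 216) (np.float64(91.1), 165) (np.float64(100.6), 146) (np.float64(110.2), 166)
home 42 (np.float64(1.8), 176) (np.float64(10.4), 151) (np.float64(20.8), 130) (np.float64(30.8), 158) (np.float64(40.1), 157) (np.float64(51.4), 147) (np.float64(60.4), 162) (np.float64(69.7), 155) (np.float64(77.1), 225) (np.float64(91.2), 154) (np.float64(100.7), 150) (np.float64(110.3), 159) (np.float64(120.8
[... 2141 characters left out ...]
1.3), 141) (np.float64(60.5), 139) (np.float64(69.6), 148) (np.float64(77.2), 222) (np.float64(91.4), 145) (np.float64(100.8), 157) (np.float64(110.4), 147)
now 46 (np.float64(0.1), 154) (np.float64(10.9), 156) (np.float64(20.0), 143) (np.float64(30.9), 157) (np.float64(40.2), 153) (np.float64(51.1), 147) (np.float64(60.6), 126) (np.float64(69.6), 143) (np.float64(77.4), 221) (np.float64(91.5), 161) (np.float64(100.4), 165) (np.float64(110.5), 150)
now 48 (np.float64(-0.1), 158) (np.float64(10.8), 158) (np.float64(19.8), 155) (np.float64(30.9), 160) (np.float64(40.1), 157) (np.float64(51.4), 152) (np.float64(60.8), 140) (np.float64(77.4), 225) (np.float64(91.6), 197) (np.float64(110.3), 165)
```

Both frames show ticks reading true (0→0.3, 50→51, 100→100.5). The pointer moved about 73 mm, and the index is about 73.8 mm from home. One more 0.9 mm nudge, then hold for about 2 s.

jog_arm(
  deltas="0 0.09 0 0; 0 0 0 0; 0 0 0 0; 0 0 0 0; 0 0 0 0",
)

```text
t: 8.52
tcp_pos: [529.2, -167.6, 44.7]
ee_rot: [-3.138, -0.001, -1.334]
contact_force: [11.0, 4.3, -6.5]
opening: 15.8
grip_force: 30.0
```

jog_arm(
  deltas="0 0 0 0; 0 0 0 0; 0 0 0 0; 0 0 0 0; 0 0 0 0",
)

```text
t: 9.15
tcp_pos: [529.3, -167.6, 44.7]
ee_rot: [-3.137, -0.001, -1.334]
contact_force: [10.7, 3.7, -7.1]
opening: 15.8
grip_force: 30.0
```

jog_arm(
  deltas="0 0 0 0; 0 0 0 0; 0 0 0 0; 0 0 0 0; 0 0 0 0",
)

```text
t: 9.78
tcp_pos: [529.2, -167.6, 44.7]
ee_rot: [-3.137, -0.001, -1.334]
contact_force: [10.7, 3.4, -6.5]
opening: 15.6
grip_force: 30.0
```

jog_arm(
  deltas="0 0 0 0; 0 0 0 0",
)

```text
t: 10.02
tcp_pos: [529.2, -167.6, 44.7]
ee_rot: [-3.137, -0.001, -1.334]
contact_force: [11.2, 3.5, -6.8]
opening: 15.6
grip_force: 30.0
```

jog_arm(
  deltas="0 -0.2 0 0; 0 -0.4 0 0; 0 -0.5 0 0; 0 -0.5 0 0; 0 -0.5 0 0",
)

```text
t: 10.65
tcp_pos: [549.0, -162.8, 44.7]
ee_rot: [-3.139, -0.0, -1.334]
contact_force: [7.0, 2.0, -3.9]
opening: 15.7
grip_force: 30.0
```

jog_arm(
  deltas="0 -0.5 0 0; 0 -0.5 0 0; 0 -0.5 0 0; 0 -0.5 0 0; 0 -0.5 0 0",
)

```text
t: 11.28
tcp_pos: [572.3, -157.2, 44.7]
ee_rot: [-3.14, -0.0, -1.335]
contact_force: [4.6, 2.1, -1.2]
opening: 15.8
grip_force: 30.0
```

jog_arm(
  deltas="0 -0.5 0 0; 0 -0.5 0 0; 0 -0.5 0 0; 0 -0.4 0 0; 0 -0.3 0 0",
)

```text
t: 11.9
tcp_pos: [593.3, -152.2, 44.7]
ee_rot: [3.141, -0.0, -1.335]
contact_force: [0.9, 0.6, 4.2]
opening: 15.8
grip_force: 30.0
```

jog_arm(
  deltas="0 -0.2 0 0; 0 -0.2 0 0; 0 -0.2 0 0; 0 -0.1 0 0; 0 0 0 0",
)

```text
t: 12.52
tcp_pos: [600.0, -150.7, 44.7]
ee_rot: [3.141, -0.0, -1.335]
contact_force: [0.2, 1.2, 5.7]
opening: 15.9
grip_force: 30.0
```

jog_arm(
  deltas="0 -0.1 0 0; 0 0 0 0; 0 0 0 0",
)

```text
t: 12.9
tcp_pos: [600.0, -150.6, 44.7]
ee_rot: [3.14, 0.0, -1.335]
contact_force: [-2.1, -0.0, 7.2]
opening: 15.7
grip_force: 30.0
```

jog_arm(
  deltas="0 0 0 0; 0 0 0 0; 0 0 0 0; 0 0 0 0; 0 0 0 0",
  hand=60,
)

```text
t: 13.52
tcp_pos: [601.0, -150.3, 44.5]
ee_rot: [3.141, 0.0, -1.335]
contact_force: [0.3, -0.2, -0.4]
opening: 59.9
grip_force: 0.0
```

jog_arm(
  deltas="0 0 0 0; 0 0 0 0; 0 0 0 0",
)

```text
t: 13.9
tcp_pos: [601.1, -150.3, 44.6]
ee_rot: [-3.141, -0.0, -1.335]
contact_force: [-0.3, 0.8, -0.4]
opening: 66.9
grip_force: 0.0
```

jog_arm(
  deltas="0 0 -1 0; 0 0 -2.5 0; 0 0 -3 0; 0 0 -3 0; 0 0 -3 0",
)

```text
t: 14.52
tcp_pos: [601.1, -150.4, 171.5]
ee_rot: [-3.141, -0.0, -1.335]
contact_force: [1.4, 0.2, -0.3]
opening: 67.1
grip_force: 0.0
```

jog_arm(
  deltas="0 0 -2 0; 0 0 0 0; 0 0 0 0",
)

```text
t: 14.9
tcp_pos: [600.6, -150.2, 189.3]
ee_rot: [3.141, 0.0, -1.335]
contact_force: [0.5, -1.6, -0.3]
opening: 67.4
grip_force: 0.0
```

Run:
```python
from h import *
i=snap('scene','end.png')['frame'];j=snap('wrist','wend.png')['frame']
a=cv2.resize(i[145:305,200:300],(375,600));b=cv2.resize(j[130:290,120:440],(425,212));b=cv2.copyMakeBorder(b,0,388,0,0,cv2.BORDER_CONSTANT)
cv2.imwrite('pics/c6.png',np.hstack([a,b])[:,:,::-1]);print(robot.observe()['tcp_pos'])
```

```text
[ 600.47650118 -150.32015472  188.67319604]
```

View pics/c6.png

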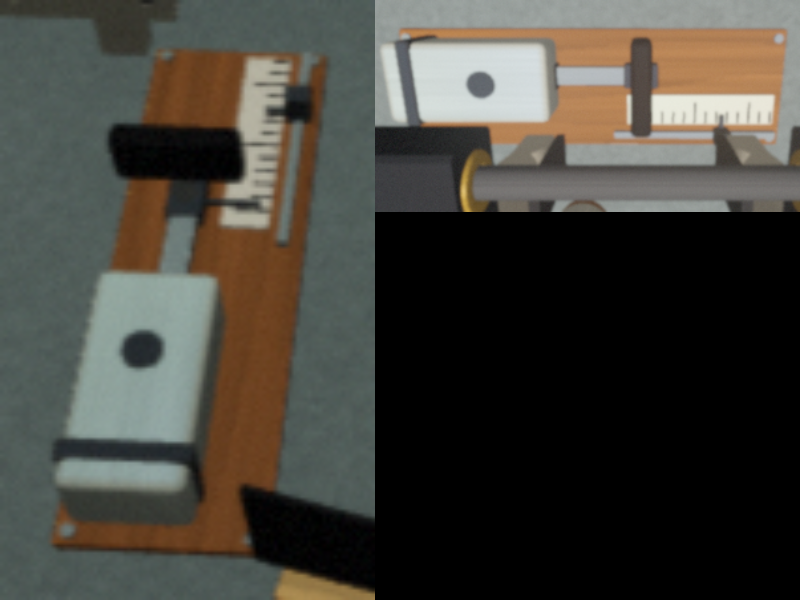

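The slide is home (pointer at crop ~(262,205)), the index is where it was (crop ~(272,108)), and the gripper is clear.

```bash
python3 -c "
from rig import robot
print(robot.hand_in())"
```

```text
the job is handed in; nothing more can be done
None
```

The crossbar scale was drawn out about 73 mm until its pointer was level with the index tip (to about 1 mm by the camera), held there about 2 s, eased home without snapping and released; the index and knob scale were not touched, and the job is handed in.

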